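Lower a non-contact probe through its guide over a bush

ROBOT

A 6-joint arm with a two-finger parallel gripper is mounted at the origin on a cart in front of the work surface, level with it; the furniture and walls round the work are solid. World frame = base frame: x ahead of the robot, y to its left, z up, the work surface at z = 0. Lengths are in m, angles in degrees, forces in N, time in s.
With the tool pointing down it reaches from about 0.275 to 0.725 m from the base axis. Payload 5.6 kg.
Tool frame: the origin (TCP) lies midway between the tips of the shut fingers; the grasp point (between the pads) lies 19 mm behind it; z points along the fingers, y is the direction in which the jaws open and shut (so a half turn about z gives the same grasp; the last joint's range is limited). The gripper opens to 85 mm and grips with 20 to 120 N. Pads are 22 mm wide; open, the fingers measure 114 mm over their backs; the gripper's body (76 mm by 85 mm) begins 54 mm behind the grasp point. The pads swing forward as they close: fully open they stand 13 mm farther back than shut.
Start: joints at [-60.355, 14.616, 6.199, 0, -81.583, -16.306], TCP at [0.127, -0.535, 0.231] pointing down, gripper open.
Joint ranges: [-168.99, 168.99], [-69.2, 112.95], [-62.41, 85.93], [-164.36, 98.24], [-168.68, -3.75], [-174.98, 174.98]. Speed limits (degrees/s): [147.25, 147.25, 180, 180, 180, 180].

INTERFACE

Orientations are given as a 3x3 rotation matrix whose columns are the frame's x, y, z axes.
In Python, from plant import r, vision gives the robot as it stands. Calls block until the motion is done:
- r.goto(position, orientation): joint-space move of the TCP to a pose.
- r.move_l(position, frame=None, feed=0.15, max_force=None): straight line of the TCP; frame=None keeps the orientation; feed is the mean speed in m/s. With max_force (N) it stops when the force on the tool has changed by that much, and returns True; else False.
- r.set_joints(angles): joint-space move.
- r.gripper_to(opening, newtons=None): finger opening in m; newtons is the grip in N (None keeps the last); returns when the fingers have stopped.
- r.hold(seconds).
- r.inverse_kinematics(position, orientation): joint angles nearest the present ones, or None.
- r.read_state(): the state.
- vision.camera(name): name is "scene" or "top"; returns a dict with "frame" (384x512x3 uint8, red, green, blue), "range_z" (384x512 float32, m along the optical axis (not along the pixel's ray), 0 where there is no reading), "fov_y" (degrees; the focal length in pixels is half the picture's height over the tangent of half this angle, whatever the lens; pixels are square), "cx", "cy" (the principal point, pixels), "xyz" and "attitude" of the camera in the world. Camera axes: x right, y down, z forward; pixel columns grow to the right and rows downward; lengths in m; the calibration is good to about 2 mm. A picture is of the moment at which its call begins.
A pose or a line that the arm cannot do raises r.PlanningError and nothing moves.
- r.hand_in(): hands the job in, once; it reports no verdict.
The state is a dict: "time": time; "qpos": joint angles; "dq": joint speeds; "effort": joint torques, N m; "tool_pos": TCP position; "tool_rot": TCP orientation; "contact_force": force on the tool from outside, world axes, zero at the start; "torque": the same for the moment, N m; "gripper_width": finger opening in m.
Only numpy, scipy, OpenCV 4.12 (cv2) and the standard library are available. Lean on these libraries where they do the work, as an engineer would, in place of code of your own. Each camera call takes 0.05 s, during which the arm holds its last target. There are 200 camera calls.

TASK

Swing the dust shutter fully aside from the guide hole of the gauge stand, then take the long probe with the round head out of its rest (leave the short square-headed one alone) and lower its stem from above through the guide hole, without touching any part of the stand. Finish while still holding the probe: upright and still, centred in the hole, with its tip about 10 mm above the brass bush underneath. Do not knock over or shift the things standing around.

Things in the scene. Friction and masses are not known exactly. Their poses are not given: they have to be found in the camera images.
- guide_stand: Fixed metal gauge stand, C-shaped in side view: base plate 150 x 120 x 10 mm, a rear column (its +x side) and a level guide plate 150 x 120 x 20 mm whose top is 125 mm above the bench. Origin on the bench, vertically under the centre of the guide hole; x to its rear (column), y to its left, z up. Both plates reach x -55 to +95 mm, y -60 to +60 mm. The brass bush (28 mm across, 21 mm high) is fixed to the base plate under the hole. Its place and yaw vary.
- guide_mouth (a point): Centre of the guide hole at the top face of the guide plate (125 mm above the bench). The hole is vertical, round, 20 mm across and 30 mm long: 20 mm through the plate plus 10 mm of a guide sleeve below it (sleeve's lower end is 95 mm above the bench).
- bush_top (a point): Centre of the top of the brass bush, on the axis of the guide hole, 31 mm above the bench (94 mm below the guide mouth).
- shutter (a joint): Angle of the flat steel dust shutter that lies on the guide plate and swings about a vertical pivot: 0 = disc squarely over the guide hole, 1.4 rad = end stop, fully aside. It starts between 0 and 0.2. It grows clockwise seen from above, so the handle swings towards the front (-x) of the stand. It stays where it is left; light friction (about 0.5 N at the handle).
- shutter_pivot (a point): The shutter's pivot axis at the top face of the guide plate: at x 0, y -40 mm in the stand's frame. The disc (30 mm across, 4 mm thick, from 1 mm above the plate) is centred 40 mm from the pivot, the handle 45 mm from it on the opposite side; a pivot screw 14 mm across stands up to 9 mm over the plate.
- shutter_handle (a point): On the axis of the shutter's handle, an upright black round post 12 mm across, at 151 mm above the bench; the post reaches from 130 to 171 mm above the bench. It stands just beyond the right (-y) edge of the guide plate.
- probe: The long probe (same object as the next three points); origin at the tip, z up along the stem to the head.
- probe_centre (a point): The long probe, 150 mm overall, 55 to 115 g, hanging upright in its rest: steel stem 8 mm across and 100 mm long, then a collar 24 mm across and 5 mm thick, then a round dark head 16 mm across and 45 mm tall to grip. This point is on its axis half-way up, 75 mm above the tip; the middle of the head is 52 mm above this point. z points along the stem to the head.
- probe_tip (a point): Lower end of the long probe's stem, on its axis.
- probe_collar (a point): On the long probe's axis at the underside of the collar, 100 mm above the tip. In the rest it lies on the rest's top plate.
- short_probe_centre (a point): The other, short probe, not to be used: 100 mm overall, stem 60 mm long, collar 28 mm across, square dark head 20 x 20 x 35 mm. On its axis, half-way up. Hangs in the other rest.
- rest_a: Fixed bridge-shaped rest of the long probe: foot 70 x 70 mm, two upright cheeks left and right, top plate 60 x 60 x 10 mm with a 12 mm hole in its middle; its top is 112 mm above the bench. The probe hangs upright in the hole by its collar, its tip 12 mm above the bench; it comes out straight up. Origin on the bench under the hole. The two rests may change places.
- rest_b: Fixed rest of the short probe, the same as the other one.
- gear: Loose pale plastic gear lying on the bench, 41 mm across, 15 mm high; a bystander.
- loupe: Loose black eye loupe, 41 mm across, 42 mm high, standing; a bystander.
- bearing: Loose ball bearing, 32 mm across, 9 mm high; a bystander.
- block_alu: Loose drilled aluminium block 22 x 34 x 18 mm; a bystander.
- flux_bottle: Loose white dropper bottle with red cap, 38 mm across, 86 mm high; a bystander.
- kapton_roll: Loose roll of amber tape, 61 mm across, 19 mm high; a bystander.

How it is judged (in metres and radians):
On the way, in this order (a step that is already met when the one before it is completed fails the run):
1. the shutter is swung aside (beyond 1.1 rad) while the probe still hangs in its rest (value of joint shutter above 1.1 rad and height (world z) of probe_tip below 0.03 m), for 0.2 s.
2. the long probe is lifted out and its tip is above the guide hole (height (world z) of probe_tip above 0.126 m and horizontal distance between probe_tip and guide_mouth below 0.03 m and contact force between the fingers and probe above 0.5 N), for 0.05 s.
At the end, for the whole second after the job is handed in: The long probe is held by the fingers through the guide hole, touching nothing else: tip within 4 mm and collar within 5 mm of the hole's axis, within 0.08 rad of upright, tip 4 to 16 mm above the bush, still (under 10 mm/s), with the shutter beyond 1.1 rad (horizontal distance between probe_tip and guide_mouth below 0.004 m and horizontal distance between probe_collar and guide_mouth below 0.005 m and angle between probe_tip's own z axis and vertical below 0.08 rad and z of probe_tip in the frame of bush_top between 0.004 and 0.016 m and contact force between the fingers and probe above 0.5 N and contact force between probe and guide_stand below 0.2 N and linear speed of probe below 0.01 m/s and value of joint shutter above 1.1 rad); the arm keeps its last pose, push and grip.
It fails at once if the long probe touches the stand, shutter or bush (more than 0.2 N) (contact force between probe and guide_stand above 0.2 N).
It fails at once if the short probe is taken or shifted by more than 15 mm (distance of short_probe_centre from where it was at the start of the episode above 0.015 m).
It fails at once if a bystander is shifted by more than 20 mm (distance of any of gear, loupe, bearing, block_alu, flux_bottle, kapton_roll from where it was at the start of the episode above 0.02 m).
It also fails if it takes over 61 s, if anything falls off the work surface, if the arm or the gripper's body presses on something with over 40 N, if the wrist force passes 120 N, or if a joint passes its speed limit or range.

## Working session

There is one attempt and no reset: what is moved stays moved. The work goes in short steps, each a Python script; the robot and the scene stay as the last script left them, time stands still between calls to the robot, and variables do not carry over. Pictures are saved under pics/ and viewed, about 8 in all and at most 12, crops included, and the job is handed in when it is done.

```bash
mkdir -p pics; ls; cat > h.py <<'E'
import numpy as np, cv2
from plant import r, vision
def cam(n):
    c=vision.camera(n); c['f']=c['frame'].shape[0]/2/np.tan(np.radians(c['fov_y'])/2); return c
def cloud(c):
    v,u=np.mgrid[:384,:512]; z=c['range_z']
    p=np.stack([(u-c['cx'])/c['f']*z,(v-c['cy'])/c['f']*z,z],-1)
    return p@np.array(c['attitude']).T+np.array(c['xyz'])
E
python3 - <<'E'
from h import *
for n in("top","scene"):
    c=cam(n); print(n,c['xyz'],np.round(c['attitude'],3).tolist(),c['f'],c['cx'],c['cy'])
    cv2.imwrite(f'pics/{n}0.png',cv2.resize(c['frame'][:,:,::-1],(800,600),interpolation=cv2.INTER_CUBIC))
    np.save(n+'0.npy',cloud(c)); 
print(r.read_state())
E
```

```text
pics
top [0.32494551 0.01355749 1.1315099 ] [[0.164, -0.965, 0.206], [-0.986, -0.161, 0.033], [0.002, -0.209, -0.978]] 359.5783626926687 249.91714453323146 197.73727424033174
scene [0.02259075 0.66675782 0.6457822 ] [[-0.763, -0.36, 0.536], [-0.646, 0.42, -0.638], [0.005, -0.833, -0.553]] 369.2022494799801 250.70081037817258 186.66317868188952
{'time': 0.1, 'qpos': array([-6.03554876e+01,  1.46491965e+01,  6.13957168e+00, -2.32221978e-02,
       -8.15855499e+01, -1.63082156e+01]), 'dq': array([-0.09116502, -0.12238684,  0.18421904, -0.02446267,  0.01085   ,
       -0.05868701]), 'effort': array([-2.31037731e-03, -3.87602019e+01,  2.38475168e+01,  5.37793368e+00,
       -3.75820571e-03, -2.65229016e-05]), 'tool_pos': array([ 0.12682724, -0.53472006,  0.23050332]), 'tool_rot': array([[-9.73046678e-01, -2.30607760e-01, -4.73146198e-04],
       [-2.30608231e-01,  9.73045296e-01,  1.64199181e-03],
       [ 8.17366286e-05,  1.70684609e-03, -9.99998540e-01]]), 'contact_force': array([-0.08838874,  1.07684156,  0.16374055]), 'torque': array([-0.02807832, -0.02056025, -0.0055886 ]), 'gripper_width': 0.08574202668973897}
```

View pics/top0.png

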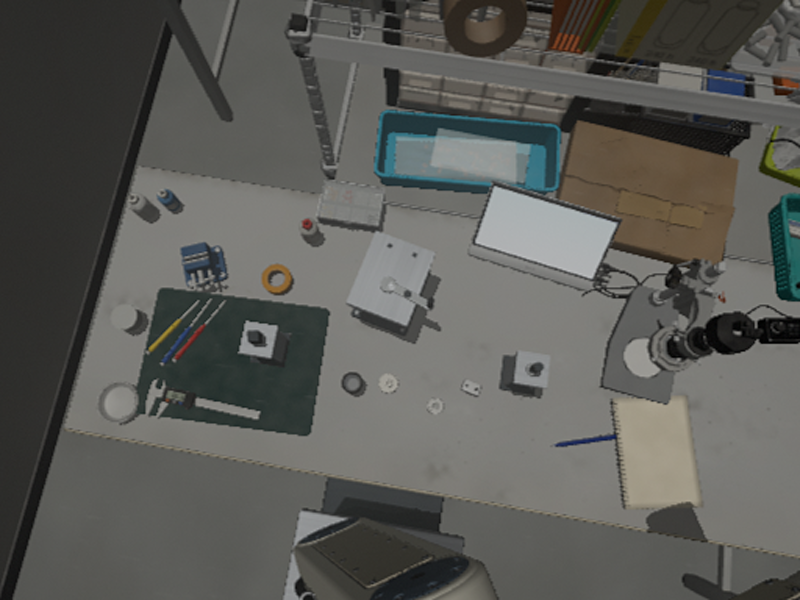

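View pics/scene0.png

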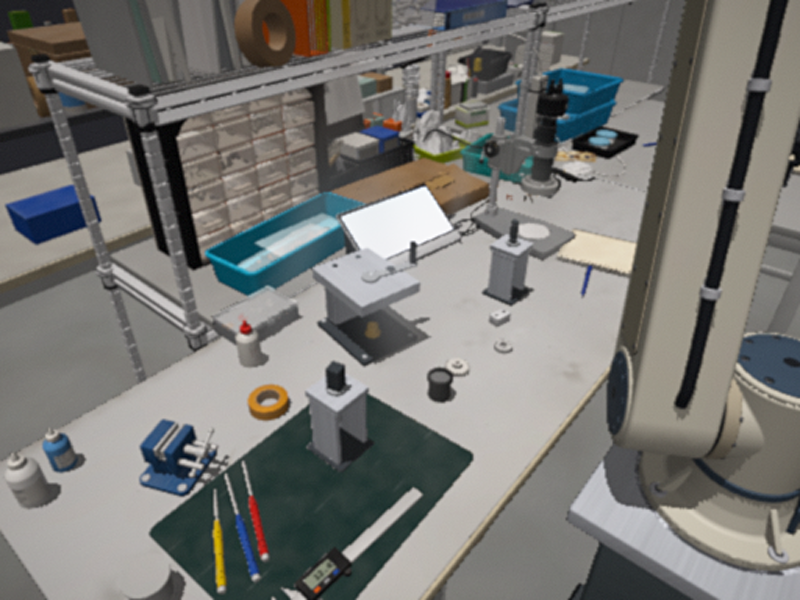

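The long round-headed probe hangs in the right-hand rest (top picture 533,370). The square-headed one is in the left rest (262,338). The stand is at about (392,285), with the disc at (390,286) and the handle at (430,303). Next I fit the geometry from depth.

```bash
cat > fit.py <<'E'
from h import *
def comp(P,zlo,zhi,near,rad):
    m=(np.abs(P[...,2]-(zlo+zhi)/2)<(zhi-zlo)/2)&(np.hypot(P[...,0]-near[0],P[...,1]-near[1])<rad)
    return m
E
python3 - <<'E'
from fit import *
T=np.load('top0.npy');S=np.load('scene0.npy')
def at(P,u,v): return np.round(P[int(v*.64),int(u*.64)],4)
print('plate',at(T,410,270),'disc',at(T,390,286),'handle',at(T,431,303),'headA',at(T,535,367),'headB',at(T,255,337),'bench',at(T,470,340))
for n,u,v in[('gear',388,383),('loupe',352,382),('bearing',434,406),('alu',471,387),('flux',308,227),('kapton',277,268)]: print(n,at(T,u,v))
pl=at(T,410,270)
for n,P in(('top',T),('scene',S)):
    m=comp(P,.117,.133,pl,.13)
    pts=P[m].astype(np.float32); 
    k=cv2.connectedComponents(m.astype(np.uint8))[1]; b=np.bincount(k.ravel());b[0]=0
    pts=P[k==b.argmax()]
    print(n,len(pts),'z',np.median(pts[:,2]),cv2.minAreaRect((pts[:,:2]*1000).astype(np.float32)))
    m=comp(P,.14,.18,pl,.14); q=P[m]; print(' handle',len(q),q.mean(0) if len(q) else'', np.ptp(q,0) if len(q) else '', q[:,2].max() if len(q) else '')
    for nm,u,v in(('A',545,370),('B',262,340)):
        c=at(T,u,v)
        for lo,hi,l in((.105,.119-.002,'resttop'),(.125,.18,'head')):
            m=comp(P,lo,hi,c,.06); q=P[m]
            if len(q): print(' ',nm,l,len(q),np.round(np.median(q,0),4),'mid',np.round((q.min(0)+q.max(0))/2,4),np.round(np.ptp(q,0),4), cv2.minAreaRect((q[:,:2]*1000).astype(np.float32)))
E
python3 - <<'E'
from h import *
a=cv2.imread('pics/top0.png'); b=cv2.imread('pics/scene0.png')
x=cv2.resize(a[220:345,330:455],(400,400),interpolation=cv2.INTER_CUBIC); y=cv2.resize(a[320:420,490:590],(400,400),interpolation=cv2.INTER_CUBIC)
cv2.imwrite('pics/crop1.png',np.hstack([x,y]))
E
```

```text
plate [0.6181 0.0249 0.1254] disc [0.5787 0.0567 0.1278] handle [ 0.5521 -0.0202  0.1694] headA [ 0.4714 -0.216   0.1617] headB [0.4439 0.2745 0.1517] bench [ 0.5275 -0.1161  0.0014]
gear [0.4127 0.0322 0.0056]
loupe [0.4019 0.101  0.0348]
bearing [ 0.3852 -0.0636  0.0009]
alu [ 0.4323 -0.1297  0.0198]
flux [0.6855 0.238  0.0747]
kapton [0.608  0.2967 0.0166]
top 2105 z 0.12516062388941362 ((594.031494140625, 42.33319091796875), (153.27032470703125, 150.9740753173828), 78.01233673095703)
 handle 25 [ 0.55378131 -0.019226    0.16458   ] [0.01194166 0.01134147 0.02729634] 0.17264104087094645
  A resttop 402 [ 0.471  -0.2179  0.1121] mid [ 0.473  -0.2214  0.111 ] [0.0603 0.0612 0.0119] ((473.0255126953125, -221.3882293701172), (60.333335876464844, 61.039329528808594), 0.22899770736694336)
  A head 47 [ 0.4702 -0.2196  0.1588] mid [ 0.4717 -0.2214  0.1453] [0.0141 0.0149 0.0388] ((471.46221923828125, -221.51304626464844), (13.3338041305542, 15.073959350585938), 6.688610076904297)
  B resttop 367 [0.4419 0.2748 0.1116] mid [0.445  0.2793 0.1116] [0.0603 0.0624 0.0104] ((444.9490966796875,
[... 582 characters left out ...]
0.0611 0.063  0.0119] ((473.07733154296875, -222.37118530273438), (62.929771423339844, 61.129722595214844), 89.69252014160156)
  A head 72 [ 0.4699 -0.2185  0.1449] mid [ 0.472  -0.2208  0.1451] [0.016  0.0153 0.0377] ((472.077392578125, -221.14089965820312), (14.566940307617188, 15.659430503845215), 77.58211517333984)
  B resttop 511 [0.4333 0.2904 0.1125] mid [0.4451 0.2786 0.1109] [0.0622 0.0613 0.0117] ((445.04388427734375, 278.60809326171875), (61.28843688964844, 62.134788513183594), 89.78931427001953)
  B head 188 [0.44   0.2855 0.1453] mid [0.4445 0.2796 0.1403] [0.0234 0.0239 0.03  ] ((444.18695068359375, 280.1629943847656), (20.937530517578125, 21.11724853515625), 16.65752410888672)
```

View pics/crop1.png

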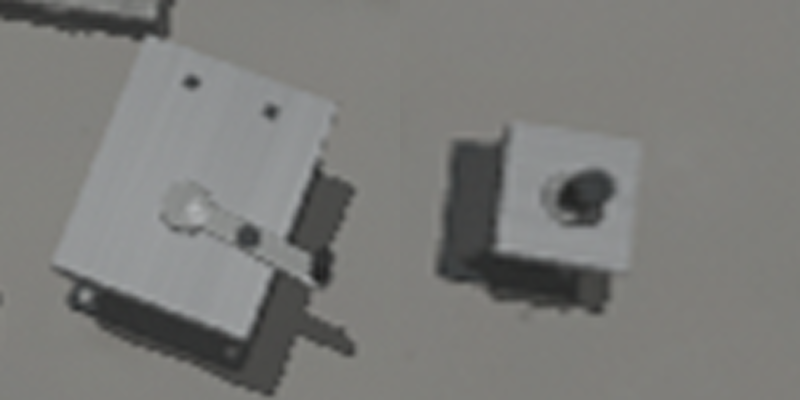

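```bash
cat > rect.py <<'E'
from fit import *
from scipy.optimize import minimize
CAM={}
def proj(c,X):
    p=(np.atleast_2d(X)-c['xyz'])@np.array(c['attitude']); return np.c_[p[:,0]/p[:,2]*c['f']+c['cx'],p[:,1]/p[:,2]*c['f']+c['cy']]
def fitrect(c,P,zt,ext,x0,rad,tol=.005):
    z=P[...,2]; near=np.hypot(P[...,0]-x0[0],P[...,1]-x0[1])<rad
    tgt=(near&(abs(z-zt)<tol)).astype(float); k=(cv2.dilate((near&(z>zt+.0028)).astype(np.uint8),np.ones((3,3)))==0)|0
    k=k.astype(float)*1
    def cost(p):
        C,Sn=np.cos(p[2]),np.sin(p[2]); x1,x2,y1,y2=ext
        q=np.array([[x1,y1],[x2,y1],[x2,y2],[x1,y2]])@np.array([[C,Sn],[-Sn,C]])+p[:2]
        uv=proj(c,np.c_[q,np.full(4,zt)]); S=8
        o=uv.min(0).astype(int)-6; w=np.ptp(uv,0).astype(int)+12
        im=np.zeros((w[1]*S,w[0]*S),np.uint8); cv2.fillPoly(im,[np.round(((uv-o+.5)*S-.5)*16).astype(int)],255,shift=4)
        m=cv2.resize(im,tuple(map(int,w)),interpolation=cv2.INTER_AREA)/255.
        full=np.zeros(tgt.shape); full[o[1]:o[1]+w[1],o[0]:o[0]+w[0]]=m
        return ((full-tgt)**2*k).sum()
    s=np.array([x0]+[[x0[0]+.008,x0[1],x0[2]],[x0[0],x0[1]+.008,x0[2]],[x0[0],x0[1],x0[2]+.06]])
    R=minimize(cost,x0,method='Nelder-Mead',options=dict(initial_simplex=s,xatol=1e-5,fatol=1e-3)); return R.x,R.fun
E
python3 - <<'E'
from rect import *
for n in('top','scene'):
    c=cam(n); P=cloud(c)
    x,f=fitrect(c,P,.125,(-.055,.095,-.06,.06),[.58,.05,-.2],.15); print(n,'stand',x,f)
    C,S=np.cos(x[2]),np.sin(x[2]); R=np.array([[C,-S],[S,C]]); print('  pivot',x[:2]+R@[0,-.04],'handle0',x[:2]+R@[0,-.085])
    # image-cloud of disc, handle in stand frame
    x,f=fitrect(c,P,.112,(-.03,.03,-.03,.03),[.473,-.2215,0],.07); print(n,'restA',x,f)
E
```

```text
top stand [ 0.57756067  0.06220686 -0.19861855] 15.909850057670127
  pivot [0.56966806 0.02299325] handle0 [ 0.56078888 -0.02112205]
top restA [ 0.47303672 -0.22102683  0.00688627] 5.528688965782392
scene stand [ 0.57496102  0.06429966 -0.19981268] 65.20119953863899
  pivot [0.56702159 0.02509551] handle0 [ 0.55808974 -0.01900916]
scene restA [ 0.47070322 -0.21703713  0.00993562] 21.62572856593618
```

```bash
cat > push.py <<'E'
from rect import *
st=np.array([.577,.0625]); yaw=-.199
C,S=np.cos(yaw),np.sin(yaw); R2=np.array([[C,-S],[S,C]])
def W(p,z): return np.r_[st+R2@np.array(p),z]
def ori(yw): # tool y along world 2d dir
    y=np.r_[yw/np.linalg.norm(yw),0]; z=np.array([0,0,-1.]); return np.c_[np.cross(y,z),y,z]
def pose(th,d,z=.145):
    u=np.array([-np.sin(th),-np.cos(th)]); t=np.array([-np.cos(th),np.sin(th)])
    return W(np.array([0,-.04])+.045*u-d*t,z),ori(R2@t)
E
python3 - <<'E'
from push import *
for n in('top','scene'):
    c=cam(n); P=cloud(c)
    for tol in(.002,.003): print(n,tol,fitrect(c,P,.125,(-.055,.095,-.06,.06),[.58,.05,-.2],.15,tol),fitrect(c,P,.112,(-.03,.03,-.03,.03),[.473,-.2215,0],.07,tol))
for th in np.linspace(0,1.4,8):
    p,o=pose(th,.0205); q=r.inverse_kinematics(p,o); print(th.round(2),p.round(3),None if q is None else np.round(q))
s=r.read_state(); r.gripper_to(0,20)
r.move_l(s['tool_pos']+[0,0,.07],feed=.3)
p,o=pose(0,.036,.26); r.goto(p,o); r.move_l(pose(0,.036)[0],feed=.15)
print(r.read_state()['time'],r.read_state()['tool_pos'],r.read_state()['contact_force'])
ims=[]
for n in('top','scene'):
    c=cam(n); u,v=proj(c,W([0,-.06],.15))[0].astype(int)
    ims.append(cv2.resize(c['frame'][v-50:v+50,u-50:u+50,::-1],(400,400),interpolation=cv2.INTER_CUBIC))
cv2.imwrite('pics/pre.png',np.hstack(ims))
E
```

```text
top 0.002 (array([ 0.57777203,  0.06221232, -0.19044638]), np.float64(236.1593387158785)) (array([ 0.47291843, -0.22139034, -0.01247433]), np.float64(42.92681276432142))
top 0.003 (array([ 0.57785565,  0.06267057, -0.20820779]), np.float64(71.79717031910803)) (array([ 0.4731619 , -0.22143084, -0.01093162]), np.float64(15.881968473663974))
scene 0.002 (array([ 0.57758462,  0.06189005, -0.21176959]), np.float64(136.35271049596307)) (array([ 0.47356647, -0.22200874,  0.02986838]), np.float64(10.504621299500194))
scene 0.003 (array([ 0.5765388 ,  0.06235577, -0.2050205 ]), np.float64(38.46983467896963)) (array([ 0.47338727, -0.22103946,  0.02987624]), np.float64(9.204582852748942))
0.0 [ 0.58  -0.025  0.145] [ 13.  20.   1.   0. -71. -24.]
0.2 [ 0.57  -0.026  0.145] [ 13.  19.  -0.   0. -71. -36.]
0.4 [ 0.561 -0.025  0.145] [ 13.  18.  -2.   0. -70. -48.]
0.6 [ 0.551 -0.023  0.145] [ 14.  17.  -3.   0. -70. -60.]
0.8 [ 0.542 -0.018  0.145] [ 15.  16.  -4.   0. -69. -72.]
1.0 [ 0.535 -0.012  0.145] [ 15.  15.  -6.   0. -69. -84.]
1.2 [ 0.528 -0.005  0.145] [ 16.  15.  -7.   0. -69. -97.]
1.4 [0.524 0.004 0.145] [  18.   14.   -7.    0.  -69. -109.]
4.825 [ 0.59617949 -0.02812232  0.14614617] [ 0.37543607 -0.16080434  0.37227382]
```

View pics/pre.png

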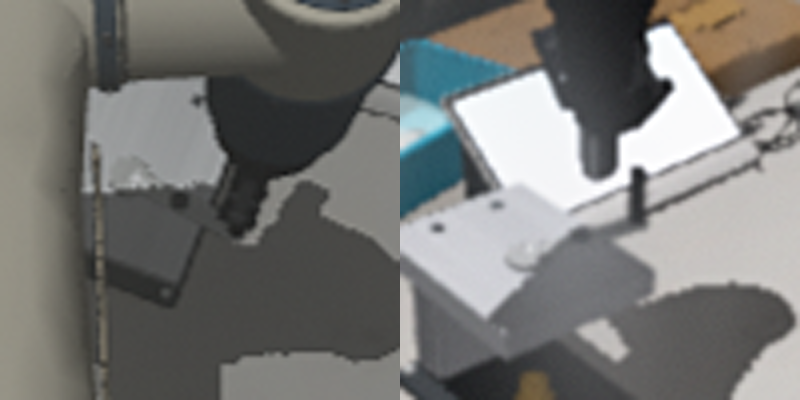

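The fingers (scene crop 597,178) are behind the handle (637,190) and clear of it, so I can push.

```bash
python3 - <<'E'
from push import *
for th in np.linspace(0,1.4,8):
    p,o=pose(th,.0195); hit=r.move_l(p,o,feed=.08,max_force=8)
    s=r.read_state(); print(th.round(2),hit,s['contact_force'].round(1),(s['tool_pos']-p).round(4),s['time'])
    if hit: break
p,o=pose(th,.045); r.move_l(p,feed=.15); p[2]=.26; r.move_l(p,feed=.2)
# go above probe: jaws along y of the world
r.goto([.473,-.2215,.27],ori(np.array([0.,1.]))); r.gripper_to(.085)
print(r.read_state()['time'],r.read_state()['qpos'].round(0))
c=cam('top'); cv2.imwrite('pics/p1.png',cv2.resize(c['frame'][:,:,::-1][130:280,200:400],(800,600),interpolation=cv2.INTER_CUBIC)); np.save('top1.npy',cloud(c))
c=cam('scene'); np.save('scene1.npy',cloud(c)); cv2.imwrite('pics/s1.png',cv2.resize(c['frame'][:,:,::-1][130:280,180:380],(800,600),interpolation=cv2.INTER_CUBIC))
E
```

```text
0.0 False [0.6 0.3 0.4] [0.0002 0.0001 0.0007] 5.2833
0.2 False [-0.  -0.1  0.6] [ 0.0004 -0.      0.0002] 5.6333
0.4 False [-0.4 -0.3 -0.6] [0.0003 0.     0.0001] 5.9833
0.6 False [-0.1 -0.6 -1. ] [ 0.0003 -0.      0.    ] 6.3333
0.8 False [ 0.1 -0.3 -0.3] [ 0.0003 -0.     -0.    ] 6.6833
1.0 False [ 0.6 -0.3 -0.3] [ 0.0003 -0.0001 -0.    ] 7.0333
1.2 False [ 0.1  0.3 -0.3] [ 0.0002 -0.0001 -0.    ] 7.3833
1.4 False [ 1.1 -4.5 -1.6] [ 0.0004 -0.0009  0.    ] 7.7333
10.4 [ -8.  11.   7.   0. -86. -82.]
```

View pics/p1.png

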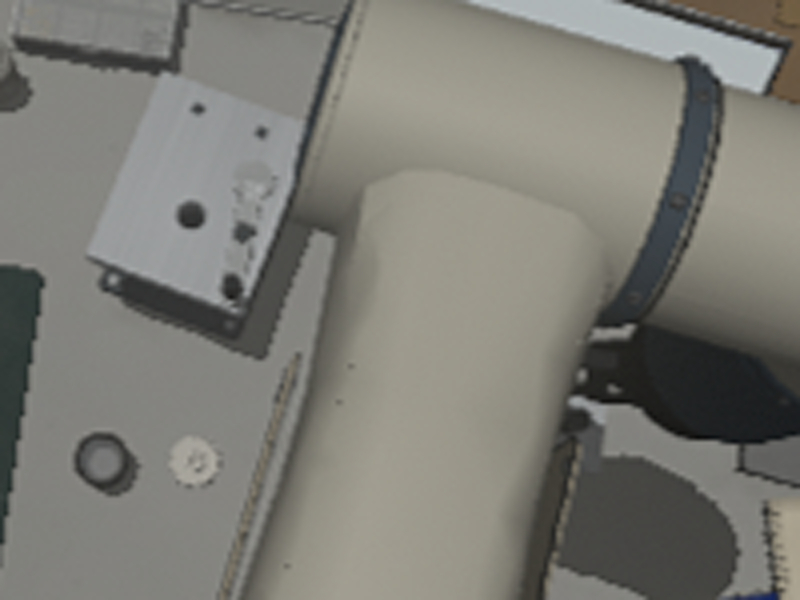

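View pics/s1.png

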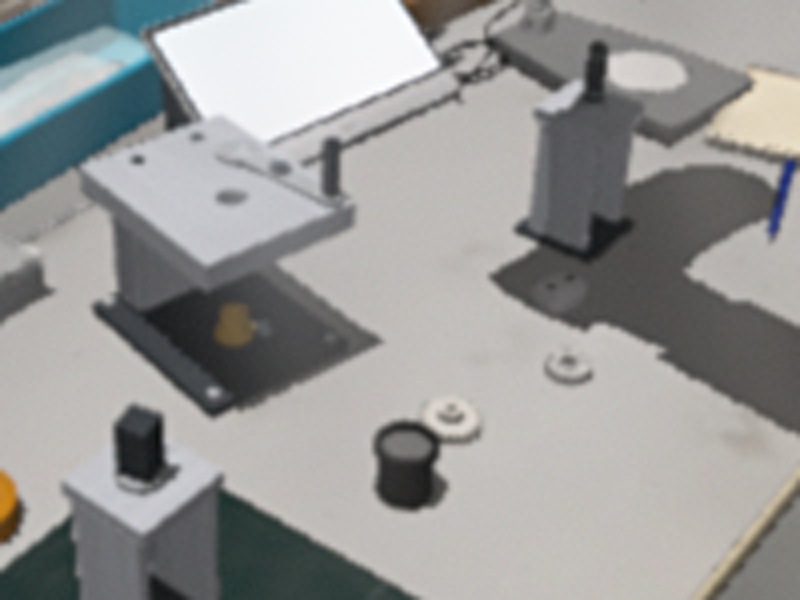

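```bash
python3 - <<'E'
from push import *
def hit(c,u,v,z):
    d=np.array(c['attitude'])@[(u-c['cx'])/c['f'],(v-c['cy'])/c['f'],1]; return c['xyz']+d*(z-c['xyz'][2])/d[2]
for n,u,v in(('top',247.1,183.1),('scene',237.6,178.9)):
    c=cam(n); print(n,'hole',hit(c,u,v,.125).round(4)); 
    # dark hole centroid
    g=cv2.cvtColor(c['frame'],cv2.COLOR_RGB2GRAY).astype(float); a=g[int(v)-7:int(v)+8,int(u)-7:int(u)+8]
    w=np.clip(np.percentile(a,80)-a-15,0,60); yy,xx=np.mgrid[:15,:15]
    uu=(w*xx).sum()/w.sum()+int(u)-7; vv=(w*yy).sum()/w.sum()+int(v)-7; print('  centroid',uu,vv,hit(c,uu,vv,.125).round(4))
    if n=='scene': P=cloud(c); print(fitrect(c,P,.125,(-.055,.095,-.06,.06),[.58,.06,-.2],.15,.003))
r.gripper_to(.05); r.move_l([.473,-.2215,.124],feed=.12,max_force=10)
print(r.read_state()['tool_pos'],r.read_state()['contact_force'])
r.gripper_to(0,40); s=r.read_state(); print('w',s['gripper_width'],s['contact_force'],s['torque'])
print(r.move_l([.473,-.2215,.30],feed=.1,max_force=25))
r.move_l([.577,.0625,.30],feed=.15); r.hold(.3)
s=r.read_state(); print('w',s['gripper_width'],s['contact_force'],s['tool_pos'],s['time'])
ims=[]
for n in('top','scene'):
    c=cam(n); np.save(n+'2.npy',c,allow_pickle=True); u,v=proj(c,[.577,.0625,.2])[0].astype(int)
    ims.append(cv2.resize(c['frame'][v-50:v+50,u-50:u+50,::-1],(400,400),interpolation=cv2.INTER_CUBIC)); print(u,v)
cv2.imwrite('pics/held.png',np.hstack(ims))
E
```

```text
top hole [0.5783 0.0621 0.125 ]
  centroid 247.3405336721728 183.4049131723846 [0.5775 0.0613 0.125 ]
scene hole [0.5772 0.0609 0.125 ]
  centroid 238.15682414698162 177.0951443569554 [0.582  0.0533 0.125 ]
(array([ 0.57774675,  0.06235544, -0.20928255]), np.float64(58.802414455978465))
[ 0.47350738 -0.22165765  0.12474663] [-0.05815795 -0.01915962  1.26099277]
w 0.015168238633664254 [0.77486197 0.6689691  1.72044195] [ 0.23353112  0.09665765 -0.00214475]
False
w 0.01458322849046172 [ 1.2090386   0.88193337 -0.49774888] [0.57696037 0.06233396 0.30007782] 17.1833
246 176
236 154
```

View pics/held.png

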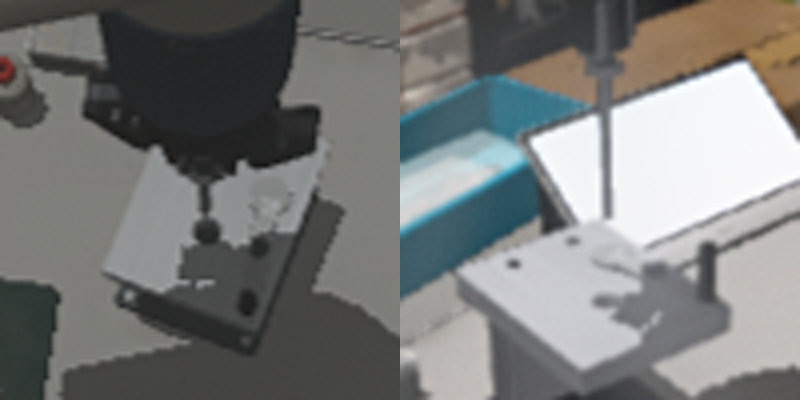

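The probe is held and upright above the hole. The tip is at about (206,213) in the top crop with the hole at (206,231), and at (607,219) in the scene crop. I'll enlarge both and overlay the predicted upright axis to measure the offset.

```bash
python3 - <<'E'
from push import *
ims=[]
for n in('top','scene'):
    c=np.load(n+'2.npy',allow_pickle=True).item(); s=[.577,.0623,.3]
    zs=[.1874,.21,.23,.25,.27,.2874]; uv=proj(c,[[.577,.0623,z] for z in zs]); print(n,uv.round(2).tolist(), 'hole',proj(c,[.5775,.062,.125]).round(2))
    g=cv2.cvtColor(c['frame'],cv2.COLOR_RGB2GRAY).astype(float)
    for z,(u,v) in zip(zs,uv):
        iv=int(round(v)); iu=int(round(u)); print(' row',iv,g[iv,iu-6:iu+7].astype(int).tolist(),'from',iu-6)
    u,v=proj(c,[.577,.0623,.16])[0].astype(int); k=10
    im=cv2.resize(c['frame'][v-30:v+30,u-20:u+20,::-1],(400,600),interpolation=cv2.INTER_CUBIC)
    for a in range(0,40,5): cv2.putText(im,str(u-20+a),(a*k,10),0,.35,(0,0,255)); cv2.line(im,(a*k+5,12),(a*k+5,20),(0,0,255))
    for a in range(0,60,5): cv2.putText(im,str(v-30+a),(0,a*k+9),0,.35,(0,0,255))
    ims.append(im)
cv2.imwrite('pics/zoom.png',np.hstack(ims))
E
```

```text
top [[246.83, 177.83], [246.77, 175.59], [246.72, 173.53], [246.67, 171.37], [246.61, 169.12], [246.56, 167.08]] hole [[247.1  183.36]]
 row 178 [147, 148, 148, 151, 121, 71, 46, 94, 138, 146, 144, 145, 145] from 241
 row 176 [148, 148, 148, 149, 123, 73, 47, 79, 131, 147, 144, 144, 144] from 241
 row 174 [146, 147, 148, 150, 111, 58, 47, 102, 141, 147, 145, 143, 143] from 241
 row 171 [150, 147, 128, 92, 69, 67, 68, 61, 76, 119, 136, 142, 145] from 241
 row 169 [74, 58, 59, 60, 47, 41, 43, 42, 41, 48, 63, 71, 56] from 241
 row 167 [48, 39, 41, 43, 37, 37, 37, 36, 41, 45, 41, 34, 35] from 241
scene [[236.92, 158.36], [236.77, 150.45], [236.64, 143.28], [236.51, 135.92], [236.37, 128.38], [236.25, 121.67]] hole [[237.23 179.02]]
 row 158 [244, 244, 238, 235, 231, 199, 165, 170, 218, 241, 244, 244, 244] from 231
 row 150 [244, 244, 244, 247, 246, 192, 125, 151, 235, 246, 245, 244, 244] from 231
 row 143 [243, 244, 244, 245, 233, 167, 117, 151, 237, 246, 244, 243, 244] from 231
 row 136 [244, 244, 244, 244, 224, 155, 116, 163, 238, 246, 244, 243, 243] from 231
 row 128 [132, 130, 133, 135, 129, 106, 106, 108, 105, 118, 115, 101, 91] from 230
 row 122 [131, 126, 106, 103, 106, 105, 107, 106, 105, 106, 107, 116, 125] from 230
```

View pics/zoom.png

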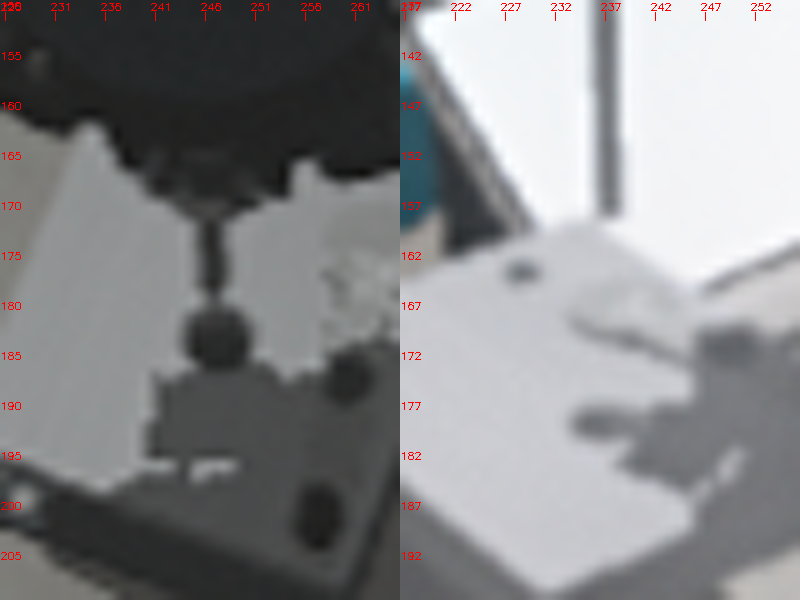

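Measured against the hole, the probe needs about +1.5 mm in x and -0.4 mm in y. I'll correct that, lower to just above the hole and look.

```bash
python3 - <<'E'
from push import *
r.move_l([.5785,.0619,.30],feed=.05); r.move_l([.5785,.0619,.2445],feed=.06); r.hold(.3)
s=r.read_state(); print(s['tool_pos'],s['tool_rot'][:,2],s['contact_force'],s['time'])
ims=[]
for n in('top','scene'):
    c=cam(n); u,v=proj(c,[.577,.0623,.14])[0].astype(int); print(n,u,v)
    ims.append(cv2.resize(c['frame'][v-25:v+25,u-16:u+17,::-1],(396,600),interpolation=cv2.INTER_CUBIC))
cv2.imwrite('pics/low.png',np.hstack(ims))
E
```

```text
[0.57856347 0.06193493 0.24468761] [ 3.17272684e-04  1.19048123e-04 -9.99999943e-01] [ 0.06804124  0.43572318 -0.93048819] 18.9083
top 246 182
scene 237 174
```

View pics/low.png

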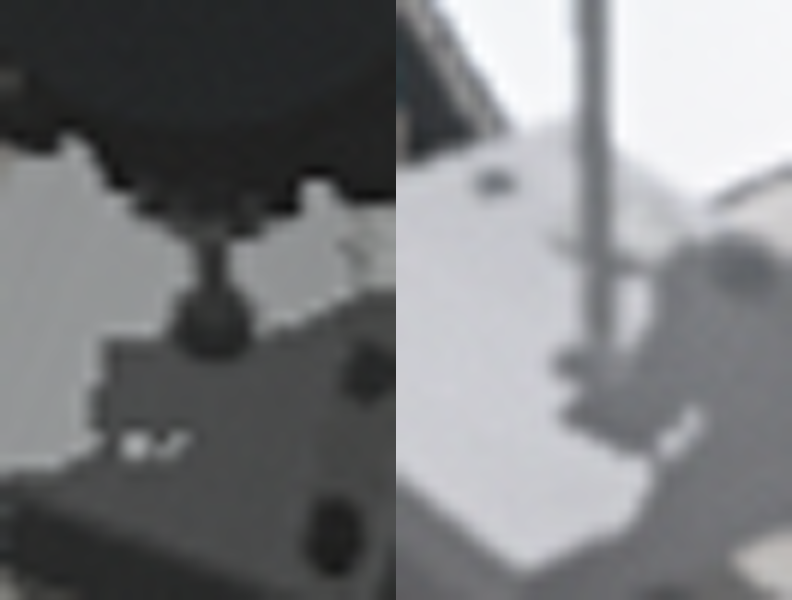

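The stem is centred over the hole in both views: the top crop shows stem 210 against hole 213, and the scene crop shows stem 597 against a hole spanning about 554–640. Now lowering.

```bash
python3 - <<'E'
from push import *
print(r.move_l([.5785,.0619,.1537],feed=.05,max_force=5)); r.hold(.7)
s=r.read_state(); print(s['tool_pos'],s['contact_force'],s['gripper_width'],s['time'])
c=cam('scene'); u,v=proj(c,[.577,.0623,.09])[0].astype(int)
uv=proj(c,[[.578,.062,z] for z in(.031,.041,.141)]); print(u,v,uv)
cv2.imwrite('pics/end.png',cv2.resize(c['frame'][v-40:v+40,u-40:u+40,::-1],(600,600),interpolation=cv2.INTER_CUBIC))
E
```

```text
False
[0.57850862 0.06191226 0.1536983 ] [ 0.40340876  1.06637043 -0.49307773] 0.014860660496599691 21.675
237 190 [[237.62171832 207.59443719]
 [237.56762641 204.68704249]
 [236.99250678 173.77484306]]
```

View pics/end.png

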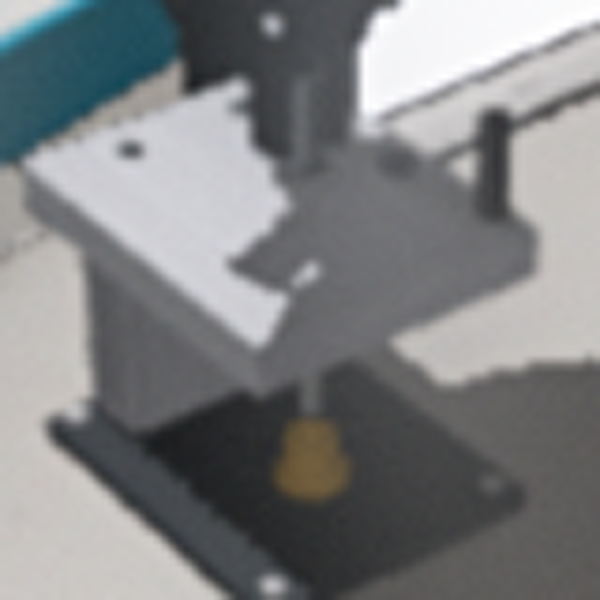

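The stem tip is at (313,415), over the bush top at about (311,432). That puts it centred with roughly a 10 mm gap and no contact force, so I'm handing in.

```bash
python3 -c "
from plant import r
r.hand_in(); s=r.read_state(); print(s['time'],s['tool_pos'],s['contact_force'])"
```

```text
the job is handed in; nothing more can be done
the job is handed in; nothing more can be done
```

The job is done and handed in; no verdict was reported. I pushed the shutter aside to its end stop (about 1.4 rad) with the closed fingers. I then lifted the long round-headed probe straight out of its rest, corrected its position over the hole by about 1.5 mm, and lowered it through.

- **Position:** at about 21.7 s the stem was within about 1 mm of the bush axis in the scene camera.
- **Height:** the tip was about 10 mm above the bush, from both the image and the arm's height.
- **Hold and contact:** grip width was 14.9 mm. The force readings were at noise level, about 1 N, so they can't confirm contact below the 0.2 N limit. The stem looked clear of the hole in both cameras just before it went in.
- **Disagreements:** the two cameras and fitting methods put the hole 1–2 mm apart. I used an average. One automatic hole reading from the scene camera was about 9 mm off because of shadow, and I threw it out.
- **Not checked:** I did not measure the bystanders or the short probe again at the end. The arm kept well clear of them all.

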